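# Sweep the used tube caps into the discard box

### The arm

A 6-joint arm with a two-finger parallel gripper is mounted at the origin on the work surface. World frame = base frame: x ahead of the robot, y to its left, z up, the work surface at z = 0. Lengths are in mm, angles in rad, forces in N, time in s.
With the tool pointing down it reaches from about 300 to 775 mm from the base axis. Payload 14.6 kg.
Tool frame: the origin (TCP) lies at the very end of the fingers, on their centre line; the grasp point (between the pads) lies 19 mm behind it; z points along the fingers, y is the line along which they close (so a half turn about z gives the same grasp; the last joint's range is limited). The gripper opens to 94 mm and grips with 3 to 60 N. Pads are 16 mm wide; open, the fingers measure 119 mm over their backs; the gripper's body (75 mm by 177 mm) begins 78 mm behind the grasp point.
Start: joints at [1.191, 0.3, 1.521, -0, 1.321, -0.067], TCP at [169.245, 523.302, 205.446] pointing down, gripper open.
Joint ranges: [-3.03, 3.03], [-0.79, 2.21], [0.23, 2.52], [-1.04, 4.18], [0, 3.07], [-2.55, 2.55]. Speed limits (rad/s): [2.22, 2.22, 2.57, 3.14, 3.14, 3.14].

### API

Orientations are given as [roll, pitch, yaw] about the fixed x, y, z axes, in that order (R = Rz(yaw) Ry(pitch) Rx(roll)).
In Python, from cell import manip, camera, get_calibration gives the robot as it stands. The module is installed in compiled form; this text tells all that it offers.
- The arm moves only by the tool jog_arm, never from a script. Its argument "plan" is one flat list of numbers, 6 for each row, row after row: the shift along the world's x, y, z in m, then the turn, a rotation vector about the world's x, y, z in degrees. A call has 1 to 20 rows; each row is the pose to reach, as a shift and turn from the pose commanded when the call began; what a row does not reach only later rows make up. A row lasts 1/10 s, in which the tool goes at most 50 mm and 8.59 degrees, less where a joint would pass 70% of its speed; a pose out of reach is approached as far as the arm can. A call with a gripper value outside its range is refused whole. "claw" is the finger opening in m, from 0 to 0.094, set as the call begins (left out, the last holds). The fingers move at their own pace and stop on an object; "force" is the grip in N (left out, the last holds). Time passes only in rows, so rows that repeat a pose let the fingers close. It gives the time, the measured TCP pose, the force, the opening and the grip force at its end, in the units of the state.
- manip.read_state(): the state, without advancing time (a new reading comes with each control period).
- camera(name): name is "side" or "top"; returns (picture, depth): 480x640x3 uint8, red, green, blue; 480x640 float32, mm along the optical axis (not along the pixel's ray), 0 where there is no reading.
- get_calibration(name): a dict with "fx", "fy", "cx", "cy" (pixels), "k1" (the pictures are not rectified: a ray, as slopes to the right and down, at radius r is drawn at 1 + k1 r^2 times it, then the intrinsics apply), "origin" and "attitude" of the camera in the world. Camera axes: x right, y down, z forward; pixel columns grow to the right and rows downward; lengths in mm; the calibration is good to about 2 mm. A picture is of the moment at which its call begins. get_calibration takes no time and is no camera call.
- manip.sign_off(): hands the job in; it is judged then, once.
The state is a dict: "clock": time; "joints": joint angles; "qd": joint speeds; "effort": joint torques, N m; "eef_pos": TCP position; "eef_rot": TCP orientation; "wrist_force": force on the tool from outside, world axes, zero at the start; "moment": the same for the moment, N m; "finger_gap": finger opening in mm; "finger_force": force on a finger pad.
Only numpy, scipy, OpenCV 4.12 (cv2) and the standard library are available. Lean on these libraries where they do the work, as an engineer would, in place of code of your own. Each camera call takes 0.05 s, during which the arm holds its last target. There are 200 camera calls.

### The job

Four used screw caps are lying on the work area of the steel deck. With the fingertips, sweep them across the deck and over the edge of the opening so that all four drop into the discard box, which sits in the opening at one end of the deck (the other end holds the tube rack). Push them along the deck, do not pick them up, and leave the open tubes, the small dropper bottle and the other containers standing where they are.

Things in the scene. Friction and masses are not known exactly. Their poses are not given: they have to be found in the camera images.
- deck: Fixed steel deck 250 mm deep (x) by 540 mm long (y), top surface 100 mm above the table. Origin: its middle, at table height; z up. Flat work area: |y| up to 130 mm. At each end an opening without lips, x -115 to +65, |y| 130 to 250 mm: one holds the discard box, the other the tube rack. Raised edge round the deck's outside, 3 mm thick, 10 mm high.
- discard_box: Fixed grey open box 188 (x) by 130 (y) by 76 mm high, walls 3 mm, on the table under one of the deck's openings (deck x -25, deck y +190 or -190 mm, by chance) and seen through it; slightly larger than the opening, so what goes over the edge lands in it. Origin: centre of its underside; axes parallel to the deck's.
- tube_rack: Fixed steel-wire tube rack 148 mm (x) by 76 mm (y), 119 mm high, standing on the table in the deck's other opening (deck x -25 mm) and holding four open tubes. Origin: centre of its underside; axes parallel to the deck's.
- cap_1: Used screw cap 1 of 4 (all alike): blue plastic disc 34 mm across, 13 mm high, ribbed rim, 10 to 18 g, lying flat and loose on the work area. Origin: the middle of the cap, 6.5 mm above the surface it lies on. At the start deck x -92 to +40 mm, deck y -88 to +88 mm; no two caps closer than 40 mm centre to centre.
- cap_2: Used screw cap 2 of 4 (all alike): blue plastic disc 34 mm across, 13 mm high, ribbed rim, 10 to 18 g, lying flat and loose on the work area. Origin: the middle of the cap, 6.5 mm above the surface it lies on. At the start deck x -92 to +40 mm, deck y -88 to +88 mm; no two caps closer than 40 mm centre to centre.
- cap_3: Used screw cap 3 of 4 (all alike): blue plastic disc 34 mm across, 13 mm high, ribbed rim, 10 to 18 g, lying flat and loose on the work area. Origin: the middle of the cap, 6.5 mm above the surface it lies on. At the start deck x -92 to +40 mm, deck y -88 to +88 mm; no two caps closer than 40 mm centre to centre.
- cap_4: Used screw cap 4 of 4 (all alike): blue plastic disc 34 mm across, 13 mm high, ribbed rim, 10 to 18 g, lying flat and loose on the work area. Origin: the middle of the cap, 6.5 mm above the surface it lies on. At the start deck x -92 to +40 mm, deck y -88 to +88 mm; no two caps closer than 40 mm centre to centre.
- tube_1: Open (uncapped) 50 ml clear tube 1 of 4, 28 mm across, 114 mm tall, standing loose in the tube rack; its rim is 38 mm above the deck surface. Origin: centre of its underside.
- tube_2: Open (uncapped) 50 ml clear tube 2 of 4, 28 mm across, 114 mm tall, standing loose in the tube rack; its rim is 38 mm above the deck surface. Origin: centre of its underside.
- tube_3: Open (uncapped) 50 ml clear tube 3 of 4, 28 mm across, 114 mm tall, standing loose in the tube rack; its rim is 38 mm above the deck surface. Origin: centre of its underside.
- tube_4: Open (uncapped) 50 ml clear tube 4 of 4, 28 mm across, 114 mm tall, standing loose in the tube rack; its rim is 38 mm above the deck surface. Origin: centre of its underside.
- dropper: Small capped amber bottle, 28 mm across and 58 mm tall, standing loose on the deck's work area near its far (+x) edge, at deck x 92 to 102 mm. Origin: centre of its underside.
- reagent: Capped amber reagent bottle, 84 mm across and 170 mm tall, standing on the table beyond the +y end of the deck. Origin: centre of its underside.
- tub: Empty clear round plastic tub, 110 mm across and 75 mm tall, standing on the table beyond the -y end of the deck. Origin: centre of its underside.

How it is judged (in metres and radians):
At the end, for the whole second after the job is handed in: All four caps lie at rest inside the discard box, below its rim; the four open tubes stand in their rack and the dropper bottle, reagent bottle and tub stand upright within 20 mm of where they were (x of cap_1 in the frame of discard_box between -0.092 and 0.092 m and y of cap_1 in the frame of discard_box between -0.063 and 0.063 m and z of cap_1 in the frame of discard_box between 0 and 0.076 m and linear speed of each of cap_1, cap_2, cap_3, cap_4 below 0.03 m/s and x of cap_2 in the frame of discard_box between -0.092 and 0.092 m and y of cap_2 in the frame of discard_box between -0.063 and 0.063 m and z of cap_2 in the frame of discard_box between 0 and 0.076 m and x of cap_3 in the frame of discard_box between -0.092 and 0.092 m and y of cap_3 in the frame of discard_box between -0.063 and 0.063 m and z of cap_3 in the frame of discard_box between 0 and 0.076 m and x of cap_4 in the frame of discard_box between -0.092 and 0.092 m and y of cap_4 in the frame of discard_box between -0.063 and 0.063 m and z of cap_4 in the frame of discard_box between 0 and 0.076 m and angle between each of tube_1, tube_2, tube_3, tube_4, dropper, reagent, tub's own z axis and vertical below 0.2 rad and distance of each of tube_1, tube_2, tube_3, tube_4, dropper, reagent, tub from where it was at the start of the episode below 0.02 m); the robot touches nothing.
It fails at once if a cap is picked up (its middle more than 25 mm above the deck surface) (height (world z) of any of cap_1, cap_2, cap_3, cap_4 above 0.125 m).
It fails at once if an open tube is lifted, tipped or shifted (more than 20 mm or 0.25 rad) (distance of any of tube_1, tube_2, tube_3, tube_4 from where it was at the start of the episode above 0.02 m or angle between any of tube_1, tube_2, tube_3, tube_4's own z axis and vertical above 0.25 rad).
It fails at once if the dropper bottle, reagent bottle or tub is moved more than 20 mm or tipped over 0.25 rad (distance of any of dropper, reagent, tub from where it was at the start of the episode above 0.02 m or angle between any of dropper, reagent, tub's own z axis and vertical above 0.25 rad).
It also fails if it takes over 54 s, if anything falls off the work surface, if the arm or the gripper's body presses on something with over 40 N, if the wrist force passes 120 N, or if a joint passes its speed limit or range.

## Working session

There is one attempt and no reset: what is moved stays moved. The work goes in short steps, Python scripts to look and compute and a tool call to move; the robot and the scene stay as the last step left them, time stands still between calls to the robot, and variables do not carry over. Pictures are saved under pics/ and viewed, at most 10 in all, crops included, and the job is handed in when it is done.

Besides the shell and the picture viewer there is one more tool, called after "Request:" as a command line: name --argument value ..., lists and objects as JSON in quotes. jog_arm: Moves the arm, as the interface text tells. Its arguments: {"type":"object","properties":{"plan":{"type":"array"},"claw":{"type":"number"},"force":{"type":"number"}},"required":["plan"]}

```bash
mkdir -p pics && cat > h.py <<'E'
import numpy as np, cv2
from cell import manip, camera, get_calibration
from scipy.spatial.transform import Rotation as R
def att(c):
    a=np.array(c["attitude"],float)
    return a if a.shape==(3,3) else R.from_euler('xyz',a).as_matrix()
def ray(name,uv,z):
    c=get_calibration(name); uv=np.atleast_2d(np.array(uv,float))
    K=np.array([[c["fx"],0,c["cx"]],[0,c["fy"],c["cy"]],[0,0,1]])
    d=(uv-[c["cx"],c["cy"]])/[c["fx"],c["fy"]]; s=d.copy()
    for _ in range(20): s=d/(1+c["k1"]*(s**2).sum(1,keepdims=True))
    v=np.c_[s,np.ones(len(s))]@att(c).T; o=np.array(c["origin"])
    return o+v*((z-o[2])/v[:,2:])
def blue(img):
    h=cv2.cvtColor(img,cv2.COLOR_RGB2HSV)
    m=cv2.inRange(h,(98,110,50),(130,255,255))
    n,l,st,ce=cv2.connectedComponentsWithStats(m)
    return [(ce[i],st[i]) for i in range(1,n) if st[i,4]>60]
E
python3 - <<'E'
from h import *
for n in("top","side"):
    im,d=camera(n); cv2.imwrite(f"pics/{n}0.png",im[:,:,::-1]); np.save(n,d)
    print(n,get_calibration(n))
    for c,s in blue(im): print(c,s,ray(n,c,113)[0])
print(manip.read_state())
E
```

```text
top {'fx': 476.4782794853593, 'fy': 476.4782794853593, 'cx': 316.92131863772903, 'cy': 235.15871080201399, 'k1': 0.019290600090012745, 'origin': array([ 401.6909945 ,    2.52988469, 1479.67769725]), 'attitude': array([-3.02821692, -0.01207384, -1.56158576])}
[316.71578947 220.75789474] [312 216  11  11  95] [599.44288582 -11.55573342 113.        ]
[345.3125     229.92708333] [340 225  11  11  96] [573.56231245 -94.5216817  113.        ]
[303.90526316 245.16842105] [299 240  11  11  95] [528.06224158  24.67049266 113.        ]
[342.09473684 257.83157895] [337 253  11  11  95] [492.67075739 -85.46703967 113.        ]
[122.89285714 261.39285714] [117 255  13  13 140] [476.4788044  538.96524278 113.        ]
side {'fx': 576.8655111742308, 'fy': 576.8655111742308, 'cx': 323.9213626020164, 'cy': 244.2015650726568, 'k1': 0.05315843685391047, 'origin': array([  441.53885053, -1052.61723638,  1062.83310288]), 'attitude': array([-2.31793747,  0.00271777, -0.12262591])}
[302.0422946   54.84491979] [ 275   31   55   48 2057] [ 610.46168385 1004.66166145  113.        ]
[271.42708333 111.63541667]
[... 702 characters left out ...]
clock': 0.1, 'joints': array([ 1.19138824e+00,  3.00373296e-01,  1.52152774e+00, -2.49796621e-05,
        1.32068037e+00, -6.66074717e-02]), 'qd': array([-8.76611973e-04, -4.62518766e-04,  9.67526557e-04,  3.25184630e-05,
        1.47632735e-03, -3.45510566e-04]), 'effort': array([-1.04050087e-04, -5.32651305e+01, -3.53280938e+01,  7.08749495e-02,
        2.34290538e-02, -1.23341772e-05]), 'eef_pos': array([169.17448718, 523.08922007, 204.96253817]), 'eef_rot': array([-3.14060448e+00, -4.16669022e-05,  2.82879821e+00]), 'wrist_force': array([ 0.0166763 , -0.85631411, -0.59381525]), 'moment': array([ 0.00311792,  0.01280576, -0.02301443]), 'finger_force': 0.0, 'finger_gap': 94.13617306630752}
```

```bash
python3 - <<'E'
import cv2
a=cv2.imread("pics/top0.png")[130:350,190:440]
cv2.imwrite("pics/topc.png",cv2.resize(a,None,fx=2.7,fy=2.7))
b=cv2.imread("pics/side0.png")[130:400,130:530]
cv2.imwrite("pics/sidec.png",cv2.resize(b,None,fx=2,fy=2))
E
```

```text
(no output)
```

View pics/topc.png

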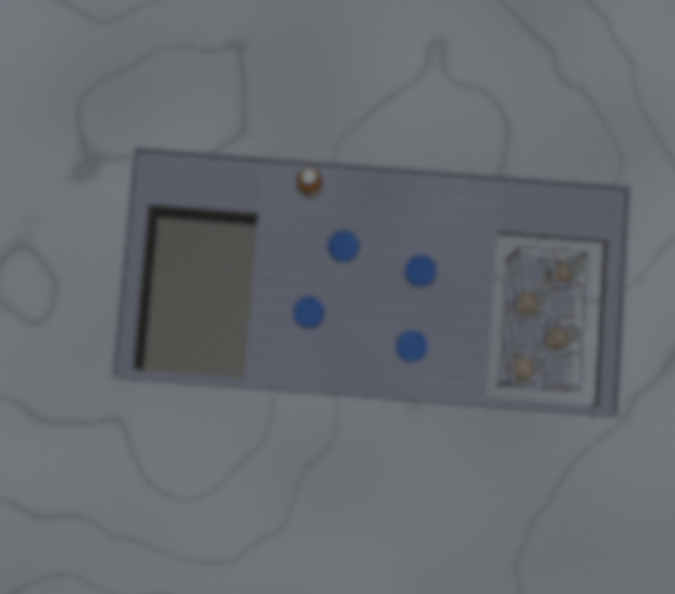

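View pics/sidec.png

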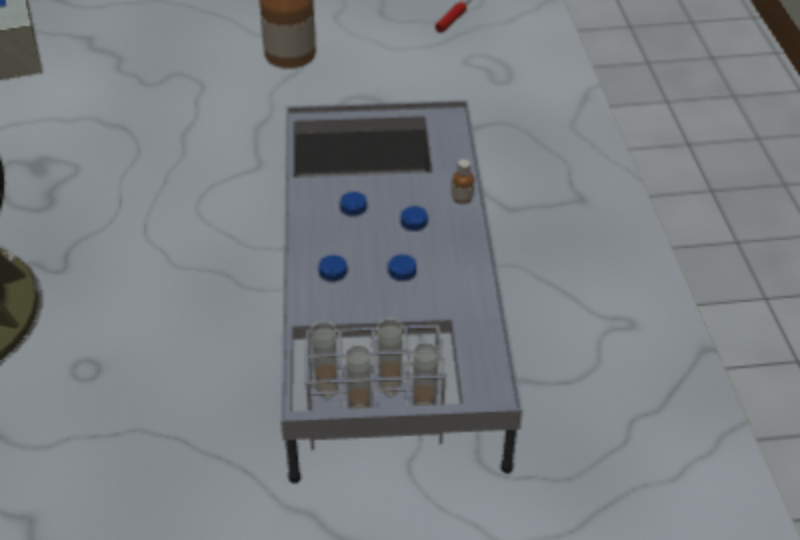

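```bash
python3 - <<'E'
from h import *
f=lambda p:np.array(p)/2.7+[190,130]
C=ray("top",f([(135,150),(628,187),(617,413),(115,377)]),110)[:,:2]
O=ray("top",f([(150,206),(258,212),(245,377),(137,370)]),100)[:,:2]
T=ray("top",f([(563,272),(527,302),(556,336),(523,367)]),138)[:,:2]
print(C.round(),'\n',O.round(),'\n',T.round())
ctr=C.mean(0); ey=(C[0]+C[3]-C[1]-C[2]); ex=(C[0]+C[1]-C[2]-C[3])
print(np.linalg.norm(ey)/2,np.linalg.norm(ex)/2)
yaw=np.arctan2(-ey[0],ey[1]); print("yaw",np.degrees(yaw),np.degrees(np.arctan2(ex[1],ex[0])),ctr)
Rm=np.array([[np.cos(yaw),-np.sin(yaw)],[np.sin(yaw),np.cos(yaw)]])
caps=np.array([[599.4,-12.5],[573.5,-95.5],[528,24],[492.5,-86.5]])
for n,p in(("caps",caps),("open",O),("tubes",T),("drop",ray("top",f([(309,180)]),158)[:,:2])): print(n,((p-ctr)@Rm).round(1).tolist())
print("axes y dir",Rm[:,1],"x dir",Rm[:,0], "tool rot",R.from_euler('xyz',manip.read_state()["eef_rot"]).as_matrix().round(3).tolist())
E
```

```text
[[ 701.  213.]
 [ 667. -321.]
 [ 423. -305.]
 [ 456.  228.]] 
 [[642. 197.]
 [637.  80.]
 [458.  91.]
 [464. 206.]] 
 [[ 570. -244.]
 [ 538. -206.]
 [ 502. -236.]
 [ 469. -201.]]
534.3973323863089 244.89863727234112
yaw -3.617836865188188 -3.513964423094613 [561.73023883 -46.04795861]
caps [[35.5, 35.9], [14.9, -48.6], [-38.1, 67.8], [-66.5, -44.7]]
open [[64.6, 247.7], [66.7, 130.5], [-112.5, 130.1], [-113.4, 245.7]]
tubes [[20.4, -197.1], [-14.0, -161.0], [-47.5, -193.3], [-82.4, -160.7]]
drop [[94.7, 76.3]]
axes y dir [0.06310121 0.99800713] x dir [ 0.99800713 -0.06310121] tool rot [[-0.951, 0.308, -0.0], [0.308, 0.951, -0.001], [0.0, -0.001, -1.0]]
```

Request:
jog_arm --plan '[0.1, -0.12, 0, 0, 0, -18, 0.1, -0.12, 0, 0, 0, -18, 0.1, -0.12, 0, 0, 0, -18, 0.1, -0.12, 0, 0, 0, -18, 0.26, -0.34, 0, 0, 0, -45, 0.26, -0.34, 0, 0, 0, -45, 0.26, -0.34, 0, 0, 0, -45, 0.26, -0.34, 0, 0, 0, -45, 0.26, -0.34, 0, 0, 0, -45, 0.26, -0.34, 0, 0, 0, -45, 0.428, -0.568, 0, 0, 0, -75.6, 0.428, -0.568, 0, 0, 0, -75.6, 0.428, -0.568, 0, 0, 0, -75.6, 0.428, -0.568, 0, 0, 0, -75.6, 0.428, -0.568, 0, 0, 0, -75.6, 0.428, -0.568, 0, 0, 0, -75.6, 0.428, -0.568, 0, 0, 0, -75.6, 0.428, -0.568, 0, 0, 0, -75.6]' --claw 0.02

```text
clock: 1.9
eef_pos: [597.2, -44.5, 204.6]
eef_rot: [-3.14, -0.0, 1.509]
wrist_force: [-0.0, -0.7, -0.0]
finger_gap: 20.0
finger_force: 0.0
```

Request:
jog_arm --plan '[0, 0, -0.04, 0, 0, 0, 0, 0, -0.07, 0, 0, 0, 0, 0, -0.09, 0, 0, 0, 0, 0, -0.098, 0, 0, 0, 0, 0, -0.1, 0, 0, 0, 0, 0, -0.1, 0, 0, 0]'

```text
clock: 2.5
eef_pos: [597.6, -44.2, 106.4]
eef_rot: [3.14, 0.0, 1.51]
wrist_force: [-0.2, 0.7, 0.0]
finger_gap: 20.1
finger_force: 0.0
```

```bash
python3 - <<'E'
from h import *
im,d=camera("side"); cv2.imwrite("pics/s1.png",cv2.resize(im[130:400,230:430,::-1],None,fx=2.2,fy=2.2))
print(manip.read_state()["eef_pos"])
E
```

```text
[597.71766205 -44.35589685 106.72846315]
```

View pics/s1.png

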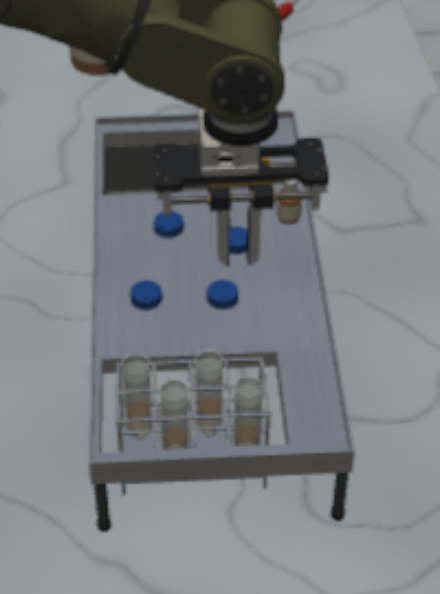

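Request:
jog_arm --plan '[0, 0.005, -0.0015, 0, 0, 0, 0.001, 0.012, -0.0015, 0, 0, 0, 0.0015, 0.024, -0.0015, 0, 0, 0, 0.0023, 0.036, -0.0015, 0, 0, 0, 0.003, 0.048, -0.0015, 0, 0, 0, 0.0038, 0.06, -0.0015, 0, 0, 0, 0.0045, 0.072, -0.0015, 0, 0, 0, 0.0053, 0.084, -0.0015, 0, 0, 0, 0.006, 0.096, -0.0015, 0, 0, 0, 0.0068, 0.108, -0.0015, 0, 0, 0, 0.0076, 0.12, -0.0015, 0, 0, 0, 0.0083, 0.132, -0.0015, 0, 0, 0, 0.009, 0.14, -0.0015, 0, 0, 0, 0.009, 0.14, -0.0015, 0, 0, 0, 0.009, 0.14, 0.02, 0, 0, 0, 0.009, 0.14, 0.05, 0, 0, 0]'

```text
clock: 4.15
eef_pos: [605.5, 94.9, 154.6]
eef_rot: [-3.138, 0.001, 1.509]
wrist_force: [-0.6, -0.4, 0.6]
finger_gap: 20.0
finger_force: 0.0
```

```bash
python3 - <<'E'
from h import *
for n in("top","side"):
    im,d=camera(n); cv2.imwrite(f"pics/{n}2.png",im[:,:,::-1])
    for c,s in blue(im):
        p=ray(n,c,110)[0]
        if abs(p[1]+46)<300: print(n,c,s,p)
print(manip.read_state()["eef_pos"])
E
```

```text
top [345.34020619 229.87628866] [340 225  11  11  97] [574.08883809 -94.8147173  110.        ]
top [304.25287356 245.22988506] [300 240  10  11  87] [528.17192073  23.7142339  110.        ]
top [342.09473684 257.83157895] [337 253  11  11  95] [492.87046745 -85.66020209 110.        ]
side [306.288 231.256] [300 226  13  12 125] [527.01889485  21.25739168 110.        ]
side [330.70344828 263.2137931 ] [324 257  14  13 145] [572.55578496 -98.50607494 110.        ]
side [295.98591549 263.42253521] [289 258  15  12 142] [491.64868799 -89.00295266 110.        ]
[607.80447591  95.08203292 159.49049106]
```

Request:
jog_arm --plan '[-0.03, -0.04, 0, 0, 0, 0, -0.06, -0.08, 0, 0, 0, 0, -0.0804, -0.106, 0, 0, 0, 0, -0.0804, -0.106, -0.02, 0, 0, 0, -0.0804, -0.106, -0.042, 0, 0, 0, -0.0804, -0.106, -0.0515, 0, 0, 0, -0.0804, -0.106, -0.0515, 0, 0, 0, -0.0798, -0.096, -0.0515, 0, 0, 0, -0.079, -0.084, -0.0515, 0, 0, 0, -0.0783, -0.072, -0.0515, 0, 0, 0, -0.0775, -0.06, -0.0515, 0, 0, 0, -0.0767, -0.048, -0.0515, 0, 0, 0, -0.076, -0.036, -0.0515, 0, 0, 0, -0.0752, -0.024, -0.0515, 0, 0, 0, -0.0745, -0.012, -0.0515, 0, 0, 0, -0.0738, 0, -0.0515, 0, 0, 0, -0.0738, 0.001, -0.0515, 0, 0, 0, -0.0738, 0.001, -0.03, 0, 0, 0, -0.0738, 0.001, 0, 0, 0, 0]'

```text
clock: 6.15
eef_pos: [531.7, 96.2, 154.8]
eef_rot: [-3.138, 0.001, 1.509]
wrist_force: [-0.4, -0.2, 0.0]
finger_gap: 19.9
finger_force: 0.0
```

```bash
python3 - <<'E'
from h import *
for n in("top","side"):
    im,d=camera(n); cv2.imwrite(f"pics/{n}3.png",im[:,:,::-1])
    for c,s in blue(im):
        p=ray(n,c,110)[0]
        if abs(p[1]+46)<300: print(n,c,s,p)
print(manip.read_state()["eef_pos"])
E
```

```text
top [345.34736842 229.87368421] [340 225  11  11  95] [574.09666899 -94.83547378 110.        ]
top [342.09473684 257.83157895] [337 253  11  11  95] [492.87046745 -85.66020209 110.        ]
side [330.76551724 263.22758621] [324 257  14  13 145] [572.6942805  -98.56987843 110.        ]
side [295.93706294 263.41958042] [289 258  15  12 143] [491.53582942 -88.97877603 110.        ]
[533.96257223  96.32639639 158.99530283]
```

Request:
jog_arm --plan '[0.007, -0.04, 0, 0, 0, 0, 0.014, -0.08, 0, 0, 0, 0, 0.021, -0.12, 0, 0, 0, 0, 0.028, -0.16, 0, 0, 0, 0, 0.035, -0.2, 0, 0, 0, 0, 0.039, -0.225, 0, 0, 0, 0, 0.039, -0.225, 0, 0, 0, 0, 0.039, -0.225, -0.02, 0, 0, 0, 0.039, -0.225, -0.042, 0, 0, 0, 0.039, -0.225, -0.0515, 0, 0, 0, 0.039, -0.225, -0.0515, 0, 0, 0]'

```text
clock: 7.35
eef_pos: [570.8, -128.0, 102.6]
eef_rot: [-3.139, -0.001, 1.51]
wrist_force: [-0.2, -0.1, -0.6]
finger_gap: 20.0
finger_force: 0.0
```

Request:
jog_arm --plan '[0.0004, 0.006, 0, 0, 0, 0, 0.0011, 0.018, 0, 0, 0, 0, 0.002, 0.032, 0, 0, 0, 0, 0.0029, 0.046, 0, 0, 0, 0, 0.0038, 0.06, 0, 0, 0, 0, 0.0047, 0.074, 0, 0, 0, 0, 0.0055, 0.088, 0, 0, 0, 0, 0.0064, 0.102, 0, 0, 0, 0, 0.0073, 0.116, 0, 0, 0, 0, 0.0082, 0.13, 0, 0, 0, 0, 0.0091, 0.144, 0, 0, 0, 0, 0.01, 0.158, 0, 0, 0, 0, 0.0108, 0.172, 0, 0, 0, 0, 0.0117, 0.186, 0, 0, 0, 0, 0.0126, 0.2, 0, 0, 0, 0, 0.0134, 0.212, 0, 0, 0, 0, 0.014, 0.222, 0, 0, 0, 0, 0.014, 0.222, 0, 0, 0, 0, 0.014, 0.222, 0.02, 0, 0, 0, 0.014, 0.222, 0.05, 0, 0, 0]'

```text
clock: 9.35
eef_pos: [584.6, 92.9, 153.0]
eef_rot: [-3.138, 0.001, 1.509]
wrist_force: [0.9, 0.1, 0.6]
finger_gap: 20.0
finger_force: 0.0
```

```bash
python3 - <<'E'
from h import *
for n in("top","side"):
    im,d=camera(n); cv2.imwrite(f"pics/{n}4.png",im[:,:,::-1])
    for c,s in blue(im):
        p=ray(n,c,110)[0]
        if abs(p[1]+46)<300: print(n,c,s,p)
print(manip.read_state()["eef_pos"])
E
```

```text
top [342.09473684 257.83157895] [337 253  11  11  95] [492.87046745 -85.66020209 110.        ]
side [295.98591549 263.42253521] [289 258  15  12 142] [491.64868799 -89.00295266 110.        ]
[586.98131728  93.04781155 157.80859908]
```

Request:
jog_arm --plan '[-0.018, -0.04, 0, 0, 0, 0, -0.036, -0.08, 0, 0, 0, 0, -0.054, -0.12, 0, 0, 0, 0, -0.072, -0.16, 0, 0, 0, 0, -0.09, -0.2, 0, 0, 0, 0, -0.095, -0.213, 0, 0, 0, 0, -0.095, -0.213, 0, 0, 0, 0, -0.095, -0.213, -0.02, 0, 0, 0, -0.095, -0.213, -0.04, 0, 0, 0, -0.095, -0.213, -0.05, 0, 0, 0, -0.095, -0.213, -0.05, 0, 0, 0]'

```text
clock: 10.55
eef_pos: [490.2, -118.7, 102.7]
eef_rot: [-3.139, -0.001, 1.51]
wrist_force: [0.4, 0.1, -0.1]
finger_gap: 19.9
finger_force: 0.0
```

Request:
jog_arm --plan '[0.0004, 0.006, 0, 0, 0, 0, 0.0011, 0.018, 0, 0, 0, 0, 0.002, 0.032, 0, 0, 0, 0, 0.0029, 0.046, 0, 0, 0, 0, 0.0038, 0.06, 0, 0, 0, 0, 0.0047, 0.074, 0, 0, 0, 0, 0.0055, 0.088, 0, 0, 0, 0, 0.0064, 0.102, 0, 0, 0, 0, 0.0073, 0.116, 0, 0, 0, 0, 0.0082, 0.13, 0, 0, 0, 0, 0.0091, 0.144, 0, 0, 0, 0, 0.01, 0.158, 0, 0, 0, 0, 0.0108, 0.172, 0, 0, 0, 0, 0.0117, 0.186, 0, 0, 0, 0, 0.0126, 0.2, 0, 0, 0, 0, 0.0134, 0.212, 0, 0, 0, 0, 0.0138, 0.218, 0, 0, 0, 0, 0.0138, 0.218, 0, 0, 0, 0, 0.0138, 0.218, 0.02, 0, 0, 0, 0.0138, 0.218, 0.05, 0, 0, 0]'

```text
clock: 12.55
eef_pos: [503.4, 97.8, 153.2]
eef_rot: [-3.138, 0.001, 1.509]
wrist_force: [-0.1, 0.6, 0.3]
finger_gap: 20.3
finger_force: 0.0
```

Request:
jog_arm --plan '[0, -0.04, 0.04, 0, 0, 0, 0, -0.08, 0.08, 0, 0, 0, 0, -0.12, 0.1, 0, 0, 0, 0, -0.16, 0.1, 0, 0, 0, 0, -0.2, 0.1, 0, 0, 0, 0, -0.22, 0.1, 0, 0, 0, 0, -0.22, 0.1, 0, 0, 0, 0, -0.22, 0.1, 0, 0, 0]'

```text
clock: 13.35
eef_pos: [504.1, -121.7, 253.8]
eef_rot: [-3.141, -0.0, 1.508]
wrist_force: [-0.1, -0.1, -0.2]
finger_gap: 19.9
finger_force: 0.0
```

```bash
python3 - <<'E'
from h import *
for n in("top","side"):
    im,d=camera(n)
    a=im[130:350,190:440] if n=="top" else im[130:400,230:530]
    cv2.imwrite(f"pics/{n}5.png",cv2.resize(a[:,:,::-1],None,fx=2.2,fy=2.2))
    h=cv2.cvtColor(im,cv2.COLOR_RGB2HSV); m=cv2.inRange(h,(98,90,20),(130,255,255))
    k,l,st,ce=cv2.connectedComponentsWithStats(m)
    for i in range(1,k):
        if st[i,4]>20:
            p=ray(n,ce[i],15)[0]
            if abs(p[1]+46)<350: print(n,ce[i],st[i],p,d[int(ce[i][1]),int(ce[i][0])])
print(manip.read_state()["eef_pos"])
E
```

```text
top [271.09782609 221.66304348] [266 217  11  10  92] [609.23215212 128.81690278  15.        ] 1477.7551
top [258.3258427  234.47191011] [253 230  11  10  89] [568.85214328 167.40852352  15.        ] 1468.4816
top [269.63101604 250.12834225] [264 240  12  21 187] [520.70924897 131.5489168   15.        ] 1465.3364
[ 504.24494895 -120.84352494  253.95047666]
```

View pics/top5.png

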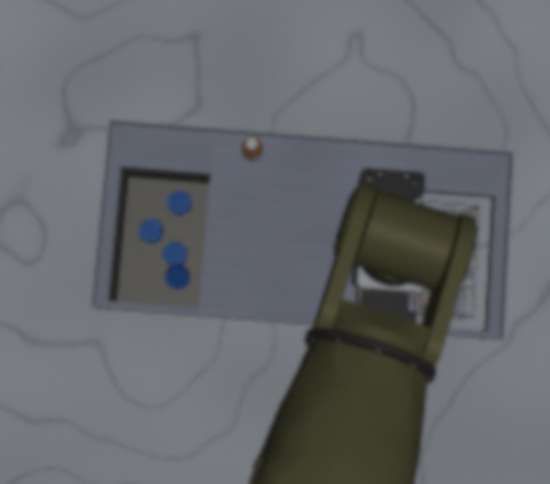

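View pics/side5.png

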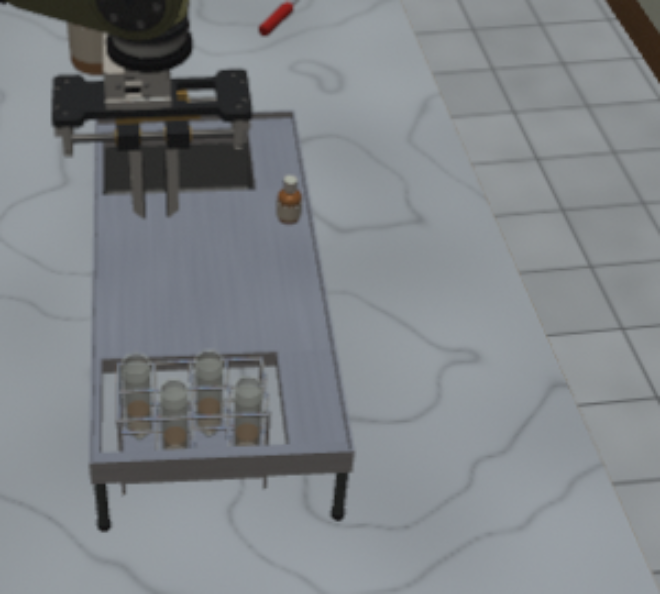

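The top view shows four blue caps on the box floor at (180,203), (151,231), (175,253) and (177,276). The side view shows the tubes and the dropper bottle still standing where they were, and the arm is clear of everything.

```bash
python3 -c "
from cell import manip
print(manip.sign_off())"
```

```text
the job is handed in; nothing more can be done
None
```

All four caps were swept over the edge into the discard box, the last pictures showed the tubes and dropper bottle where they had been, and the job was handed in at about 13.5 s; no verdict was returned.

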